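# Push a course of zellige into the panel frame with the rule

### The job

Draw the brass-ended wooden rule out of the rack by its projecting end, stand it on edge on the table behind the row of five glazed tiles and let go of it. Then take it again at its middle and with it push the five tiles as one straight, closed row into the panel frame, until all of them lie flat and flush against the course already laid. Let go of the rule, leave it on the table, and leave everything else lying where it is.

Things in the scene. Friction and masses are not known exactly. Their poses are not given: they have to be found in the camera images.
- frame: Fixed three-sided frame of dark bars. Origin: on the table, where the middle tile of the new row belongs; x points into the frame from its open, robot side, y along the row. The courses laid (fixed, 12 high) end in a straight face at x=+25 mm, so a tile is home with its centre at x=0. Side bars, 25 wide and 22 high, run from x=-45 to +155 with inner faces at y=-135 and +135.
- rule_mid (a point): Centre of the loose setter's rule: straight cedar board with brass plates on both ends, 250 long (x), 18 thick (y), 60 high (z), about 140 g; the point is half-way along, through and up it. At the start it stands on edge in the rack's middle slot, lower edge 30 mm above the table, x along the rack's x, the end towards the rack's -x sticking out free for about 80 mm.
- rule: The same setter's rule, with the same axes, origin at the middle of its lower edge.
- rack: Fixed rack at the table's right or left. Origin: on the table, mid-width; x along the rules, away from the robot. Two notched cheeks (135 wide, 62 high) at x=-70 and +60 mm on a base from x=-90 to +110. Two other rules (y=+34 aluminium, y=-34 pale wood, tops to 90 mm, from x=-72 back) are fixed and leave no finger room beside the wanted rule's middle. Before x=-90 only the wanted rule.
- tray: Fixed open wooden tray of tile offcuts, 190 x 130 and 65 high, on the side opposite the rack. Origin: centre of its underside.
- tile1: Loose glazed tile 1 of the row, teal, 50 x 50, 12 thick, about 62 g, flat. Origin: centre of its underside; x along the frame's x at the start (within 4 degrees). Tiles 1 to 5 follow one another along the frame's +y with gaps of 1 to 3 mm; the row lies 95 to 135 mm short of home, on the frame's open side.
- tile2: Loose glazed tile 2 of the row, white, 50 x 50, 12 thick, about 62 g, flat. Origin: centre of its underside; x along the frame's x at the start (within 4 degrees). Tiles 1 to 5 follow one another along the frame's +y with gaps of 1 to 3 mm; the row lies 95 to 135 mm short of home, on the frame's open side.
- tile3: Loose glazed tile 3 of the row, teal, 50 x 50, 12 thick, about 62 g, flat. Origin: centre of its underside; x along the frame's x at the start (within 4 degrees). Tiles 1 to 5 follow one another along the frame's +y with gaps of 1 to 3 mm; the row lies 95 to 135 mm short of home, on the frame's open side.
- tile4: Loose glazed tile 4 of the row, white, 50 x 50, 12 thick, about 62 g, flat. Origin: centre of its underside; x along the frame's x at the start (within 4 degrees). Tiles 1 to 5 follow one another along the frame's +y with gaps of 1 to 3 mm; the row lies 95 to 135 mm short of home, on the frame's open side.
- tile5: Loose glazed tile 5 of the row, teal, 50 x 50, 12 thick, about 62 g, flat. Origin: centre of its underside; x along the frame's x at the start (within 4 degrees). Tiles 1 to 5 follow one another along the frame's +y with gaps of 1 to 3 mm; the row lies 95 to 135 mm short of home, on the frame's open side.
- star1: Loose teal eight-pointed star tile, 82 over the points, 12 thick. Bystander. Origin: on its underside.
- star2: Another loose teal star tile, the same. Bystander. Origin: on its underside.
- octagon: Loose broken white octagon tile, 72 across, 12 thick. Bystander. Origin: on its underside.
- dustpan: Loose tin dustpan, pan 170 x 200 and 45 high, handle reaching 290 mm along -x. Bystander. Its origin is the middle of its front lip.
- rasp: Loose iron rasp, blade 230 along +x, wooden handle to x = -115 mm, 29 thick. Bystander. Origin: on its underside.
- hammer: Loose hammer, 240 long. Bystander. Origin: on its underside.

How it is judged (in metres and radians):
On the way, in this order (a step that is already met when the one before it is completed fails the run):
1. the rule stands on edge on the table, away from the rack, let go and at rest, with the row still unmoved (height (world z) of rule_mid below 0.034 m and angle between rule's own z axis and vertical below 0.1 rad and distance of rule_mid from where it was at the start of the episode above 0.1 m and contact force between the fingers and rule below 0.1 N and linear speed of rule below 0.02 m/s and distance of each of tile1, tile2, tile3, tile4, tile5 from where it was at the start of the episode below 0.012 m), for 0.2 s.
2. the rule, held within 40 mm of its middle, has pushed all five tiles at least 60 mm (contact force between the fingers and rule above 1 N and x of the grasp point in the frame of rule between -0.04 and 0.04 m and distance of each of tile1, tile2, tile3, tile4, tile5 from where it was at the start of the episode above 0.06 m and contact force between rule and tile3 above 0.02 N), for 0.05 s.
At the end, for the whole second after the job is handed in: All five tiles lie flat and at rest in the frame, each centre within 4 mm of its home depth (touching the course already laid), turned by less than 0.06 rad, neighbours' centres less than 56 mm apart (gaps under 6 mm); the rule rests on the table, let go (x of tile1 in the frame of frame between -0.004 and 0.004 m and height (world z) of each of tile1, tile2, tile3, tile4, tile5 below 0.003 m and angle between each of tile1, tile2, tile3, tile4, tile5's own z axis and vertical below 0.05 rad and angle between the x axis of each of tile1, tile2, tile3, tile4, tile5 and the x axis of frame, either way round below 0.06 rad and linear speed of each of tile1, tile2, tile3, tile4, tile5 below 0.01 m/s and x of tile2 in the frame of frame between -0.004 and 0.004 m and x of tile3 in the frame of frame between -0.004 and 0.004 m and x of tile4 in the frame of frame between -0.004 and 0.004 m and x of tile5 in the frame of frame between -0.004 and 0.004 m and horizontal distance between tile1 and tile2 below 0.056 m and horizontal distance between tile2 and tile3 below 0.056 m and horizontal distance between tile3 and tile4 below 0.056 m and horizontal distance between tile4 and tile5 below 0.056 m and height (world z) of rule_mid below 0.034 m and linear speed of rule below 0.02 m/s and contact force between the fingers and rule below 0.1 N).
It fails at once if the row buckles or splays: neighbouring tiles out of line by more than 15 mm or more than 15 mm apart (not (x of tile2 in the frame of tile1 between -0.015 and 0.015 m) or horizontal distance between tile1 and tile2 above 0.065 m or not (x of tile3 in the frame of tile2 between -0.015 and 0.015 m) or horizontal distance between tile2 and tile3 above 0.065 m or not (x of tile4 in the frame of tile3 between -0.015 and 0.015 m) or horizontal distance between tile3 and tile4 above 0.065 m or not (x of tile5 in the frame of tile4 between -0.015 and 0.015 m) or horizontal distance between tile4 and tile5 above 0.065 m).
It fails at once if a tile is tipped up or ridden over another (angle between any of tile1, tile2, tile3, tile4, tile5's own z axis and vertical above 0.3 rad).
It fails at once if a bystander (star tiles, octagon, dustpan, rasp, hammer) is moved by more than 30 mm (distance of any of star1, star2, octagon, dustpan, rasp, hammer from where it was at the start of the episode above 0.03 m).
It also fails if it takes over 48 s, if anything falls off the work surface, if the arm or the gripper's body presses on something with over 40 N, if the wrist force passes 120 N, or if a joint passes its speed limit or range.

### The arm

A 6-joint arm with a two-finger parallel gripper is mounted at the origin on the work surface. World frame = base frame: x ahead of the robot, y to its left, z up, the work surface at z = 0. Lengths are in m, angles in degrees, forces in N, time in s.
With the tool pointing down it reaches from about 0.325 to 0.85 m from the base axis. Payload 15.5 kg.
Tool frame: the origin (TCP) lies midway between the tips of the shut fingers; the grasp point (between the pads) lies 19 mm behind it; y points along the fingers, x is the direction in which the jaws open and shut, and the axes are right-handed (so a half turn about y gives the same grasp; the last joint's range is limited). The gripper opens to 91 mm and grips with 3 to 60 N. Pads are 32 mm wide; open, the fingers measure 118 mm over their backs; the gripper's body (76 mm by 178 mm) begins 60 mm behind the grasp point.
Start: joints at [66.549, 28.281, 77.091, -0, 74.628, -5.472], TCP at [0.193, 0.594, 0.214] pointing down, gripper open.
Joint ranges: [-166.48, 166.48], [-47.26, 123.95], [12.59, 153.08], [-70.14, 250.14], [6.76, 159.57], [-176.63, 176.63]. Speed limits (degrees/s): [108.29, 108.29, 147.25, 172.46, 172.46, 172.46].

### API

Orientations are given as a 3x3 rotation matrix whose columns are the frame's x, y, z axes.
In Python, from bench import ctrl gives the robot as it stands. The module is installed in compiled form; this text tells all that it offers. Calls block until the motion is done:
- ctrl.goto(position, orientation): joint-space move of the TCP to a pose.
- ctrl.move_l(position, vel=0.15, ori=None, contact_N=None): straight line of the TCP; ori=None keeps the orientation; vel is the mean speed in m/s. With contact_N (N) it stops when the force on the tool has changed by that much, and returns True; else False.
- ctrl.movej(angles): joint-space move.
- ctrl.command_gripper(opening): opening from 0.0 (shut) to 1.0 (fully open); the grip force is fixed at half the most; returns when the fingers have stopped.
- ctrl.sleep(seconds).
- ctrl.ik(position, orientation): joint angles nearest the present ones, or None.
- ctrl.read_camera(name): name is "scene" or "top" or "wrist"; returns the picture (480x640x3 uint8, blue, green, red); there is no depth.
- ctrl.camera_params(name): a dict with "fx", "fy", "cx", "cy" (pixels), "pose" (4x4, takes a point from camera to world coordinates); the wrist camera has in their place "T_tool_cam" (4x4, takes a point from camera to tool coordinates, whose origin is the TCP and whose axes are the tool frame's). Camera axes: x right, y up, looking along -z (the intrinsics and any distortion apply to the point x, -y, -z); pixel columns grow to the right and rows downward; lengths in m; the calibration is good to about 2 mm. The wrist camera is an equidistant fisheye: a pixel r from the principal point sees the ray r / f radians off the axis. A picture is of the moment at which its call begins: read the wrist's pose just before it. camera_params takes no time and is no camera call.
A pose or a line that the arm cannot do raises ctrl.MotionError and nothing moves.
- ctrl.sign_off(): hands the job in, once; it reports no verdict.
Readings, each from a call of its own:
- ctrl.current_t(): time.
- ctrl.current_q(): joint angles.
- ctrl.current_dq(): joint speeds.
- ctrl.current_effort(): joint torques, N m.
- ctrl.current_tool_pos(): TCP position.
- ctrl.current_eef_rot(): TCP orientation.
- ctrl.current_contact_force(): force on the tool from outside, world axes, zero at the start.
- ctrl.current_wrist_torque(): the same for the moment, N m.
- ctrl.current_grip_width(): opening from 0.0 (shut) to 1.0 (fully open).
Only numpy, scipy, OpenCV 4.12 (cv2) and the standard library are available. Lean on these libraries where they do the work, as an engineer would, in place of code of your own. Each camera call takes 0.05 s, during which the arm holds its last target.

## Working session

There is one attempt and no reset: what is moved stays moved. The work goes in short steps, each a Python script; the robot and the scene stay as the last script left them, time stands still between calls to the robot, and variables do not carry over. Pictures are saved under pics/ and viewed, and the job is handed in when it is done.

```bash
mkdir -p pics; ls; python3 - <<'E'
from bench import ctrl
import cv2,numpy as np
np.set_printoptions(precision=4,suppress=True)
for n in ["scene","top","wrist"]:
    cv2.imwrite(f"pics/{n}0.png",ctrl.read_camera(n))
    print(n,ctrl.camera_params(n))
print(ctrl.current_t(),ctrl.current_tool_pos(),ctrl.current_eef_rot())
E
```

```text
pics
scene {'fx': 553.012011077201, 'fy': 553.012011077201, 'cx': 328.0220419755682, 'cy': 239.25969548593264, 'pose': array([[-0.014 , -0.6336,  0.7735,  1.6846],
       [ 0.9997,  0.0075,  0.0242,  0.041 ],
       [-0.0211,  0.7736,  0.6333,  1.0475],
       [ 0.    ,  0.    ,  0.    ,  1.    ]])}
top {'fx': 455.6839805266486, 'fy': 455.6839805266486, 'cx': 322.7631915745697, 'cy': 239.30363265088874, 'pose': array([[ 0.0072,  0.983 , -0.1832,  0.2667],
       [-0.9999,  0.0093,  0.0107,  0.0138],
       [ 0.0123,  0.1831,  0.983 ,  1.1528],
       [ 0.    ,  0.    ,  0.    ,  1.    ]])}
wrist {'fx': 371.64829954431775, 'fy': 371.64829954431775, 'cx': 316.5409083749346, 'cy': 231.72479531192744, 'T_tool_cam': array([[ 1.    , -0.0007,  0.0004,  0.0001],
       [ 0.0006,  0.2937, -0.9559, -0.1705],
       [ 0.0006,  0.9559,  0.2937,  0.0831],
       [ 0.    ,  0.    ,  0.    ,  1.    ]])}
0.15 [0.1928 0.5942 0.2135] [[ 0.3086 -0.0004 -0.9512]
 [ 0.9512 -0.0009  0.3086]
 [-0.001  -1.      0.0001]]
```

View pics/top0.png

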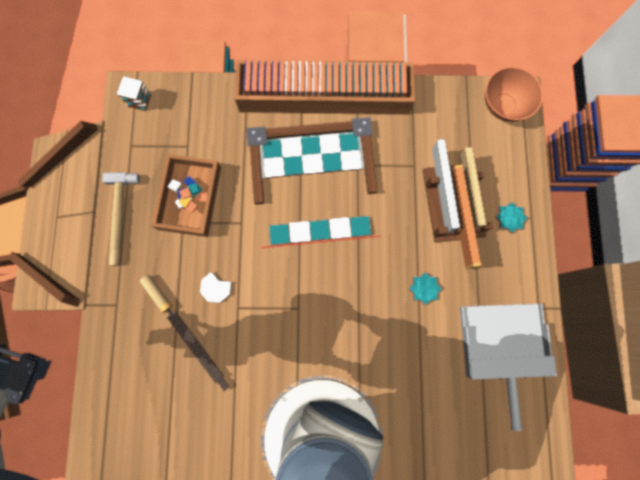

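View pics/scene0.png

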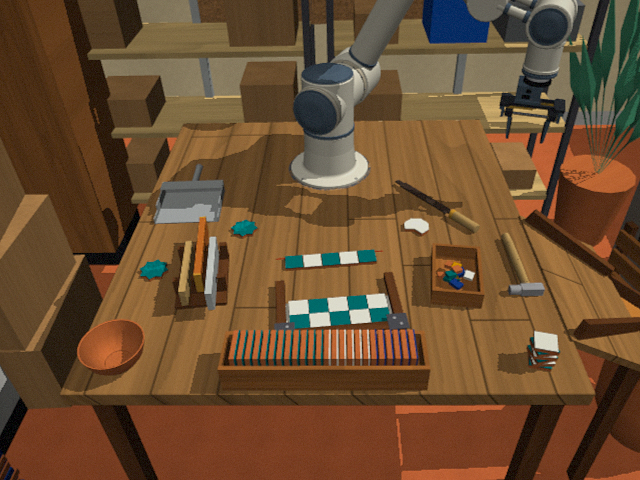

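View pics/wrist0.png

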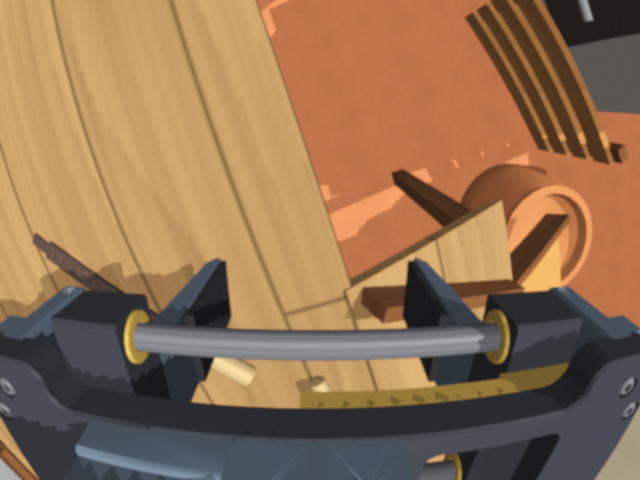

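The top view shows the frame at about (315,155), the tile row from (278,234) to (362,227) and the rack at right. The orange rule's free end is at about (476,265), and a star lies at (425,288). Next I'll extract coordinates.

```bash
cat > h.py <<'E'
from bench import ctrl
import cv2,numpy as np
np.set_printoptions(precision=4,suppress=True)
def wpose():
    T=np.eye(4);T[:3,:3]=ctrl.current_eef_rot();T[:3,3]=ctrl.current_tool_pos()
    return T
def cam(n,T=None):
    p=ctrl.camera_params(n)
    P=p["pose"] if n!="wrist" else T@p["T_tool_cam"]
    return p,P
def rays(n,uv,T=None):
    p,P=cam(n,T);uv=np.atleast_2d(np.asarray(uv,float))
    a=(uv[:,0]-p["cx"])/p["fx"];b=(uv[:,1]-p["cy"])/p["fy"]
    if n=="wrist":
        r=np.hypot(a,b);s=np.where(r>1e-9,np.sin(r)/np.maximum(r,1e-9),1)
        d=np.stack([a*s,-b*s,-np.cos(r)],1)
    else: d=np.stack([a,-b,-np.ones_like(a)],1)
    d=d/np.linalg.norm(d,axis=1,keepdims=True)
    return P[:3,3],d@P[:3,:3].T
def plane(n,uv,z,T=None):
    o,d=rays(n,uv,T);return o+d*((z-o[2])/d[:,2])[:,None]
def proj(n,X,T=None):
    p,P=cam(n,T);X=np.atleast_2d(X);c=(X-P[:3,3])@P[:3,:3]
    x,y,z=c[:,0],-c[:,1],-c[:,2]
    if n=="wrist":
        h=np.hypot(x,y);t=np.arctan2(h,z);k=t/np.maximum(h,1e-9);a,b=x*k,y*k
    else: a,b=x/z,y/z
    return np.stack([p["fx"]*a+p["cx"],p["fy"]*b+p["cy"]],1)
def tri(r1,r2):
    (o1,d1),(o2,d2)=r1,r2;out=[]
    for a,b in zip(d1,d2):
        s,*_=np.linalg.lstsq(np.stack([a,-b],1),o2-o1,rcond=None)
        p,q=o1+s[0]*a,o2+s[1]*b;out.append(np.r_[(p+q)/2,np.linalg.norm(p-q)])
    return np.array(out)
E
python3 - <<'E'
from h import *
im=cv2.imread("pics/top0.png");hsv=cv2.cvtColor(im,cv2.COLOR_BGR2HSV)
roi=np.zeros(im.shape[:2],np.uint8);roi[205:255,255:385]=255
teal=cv2.inRange(hsv,(75,90,60),(100,255,255));wh=cv2.inRange(hsv,(0,0,170),(180,50,255))
for nm,m in(("teal",teal),("white",wh)):
    for c in cv2.findContours(m&roi,0,2)[0]:
        if cv2.contourArea(c)>100:
            r=cv2.minAreaRect(c);print(nm,r,plane("top",r[0],.012))
o=cv2.inRange(hsv,(8,150,170),(16,255,255));roi[:]=0;roi[150:280,440:490]=255
for c in cv2.findContours(o&roi,0,2)[0]:
    if cv2.contourArea(c)>100:
        r=cv2.minAreaRect(c);b=cv2.boxPoints(r);print("rule",r,b,plane("top",b,.09))
z=cv2.resize(im[100:300,230:550],None,fx=2.5,fy=2.5,interpolation=cv2.INTER_CUBIC);cv2.imwrite("pics/topz.png",z)
E
```

```text
teal ((279.1881103515625, 233.88119506835938), (17.71166229248047, 18.109676361083984), 84.2894058227539) [[0.4923 0.1125 0.012 ]]
teal ((319.6138916015625, 229.6385955810547), (17.71166229248047, 18.010173797607422), 84.2894058227539) [[0.5044 0.0095 0.012 ]]
teal ((360.10003662109375, 225.80003356933594), (18.23310661315918, 18.10906982421875), 82.87498474121094) [[ 0.5155 -0.0942  0.012 ]]
white ((299.28216552734375, 231.32177734375), (20.39826202392578, 21.194292068481445), 84.2894058227539) [[0.4995 0.0614 0.012 ]]
white ((339.6158447265625, 227.54266357421875), (20.208972930908203, 21.202856063842773), 83.6598129272461) [[ 0.5104 -0.0416  0.012 ]]
rule ((467.1346130371094, 215.32691955566406), (97.49059295654297, 8.667448997497559), 79.50852966308594) [[453.9974 168.1857]
 [462.5199 166.6074]
 [480.2719 262.4682]
 [471.7493 264.0464]] [[ 0.6453 -0.3185  0.09  ]
 [ 0.6496 -0.3396  0.09  ]
 [ 0.4127 -0.37    0.09  ]
 [ 0.4088 -0.3496  0.09  ]]
```

View pics/topz.png

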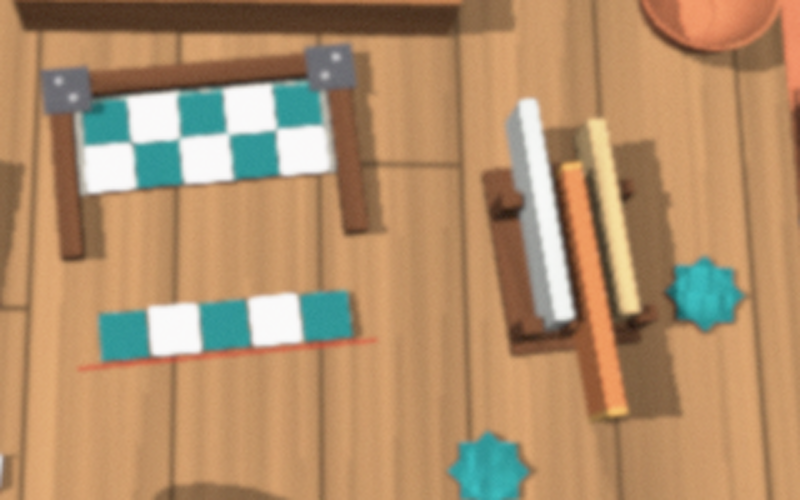

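```bash
python3 - <<'E'
from h import *
R=np.array([[0,0,-1],[1,0,0],[0,-1,0]],float)
# z=-x world, x=+y
L=np.array([[0.43,0.01,0.27],[0.40,-0.27,0.27]])
for i,p in enumerate(L):
    ctrl.goto(p,R); T=wpose(); im=ctrl.read_camera("wrist")
    cv2.imwrite(f"pics/w{i+1}.png",im);np.save(f"w{i+1}.npy",T);print(ctrl.current_t(),T[:3,3],ctrl.current_q())
print(plane("top",[[264,177.2],[362.8,168.8]],.012),plane("top",[[462,305],[545,305],[425,288]],.03))
E
```

```text
2.4583 [0.4301 0.0105 0.27  ] [ -6.5706   8.8685  97.8792   0.0044  73.2596 -96.6106]
3.6 [ 0.4003 -0.269   0.2699] [ -40.9848   13.4203   91.7582    0.0179   74.8337 -131.0577]
[[ 0.6427  0.1558  0.012 ]
 [ 0.6686 -0.1024  0.012 ]] [[ 0.3155 -0.3408  0.03  ]
 [ 0.3171 -0.5454  0.03  ]
 [ 0.3563 -0.2513  0.03  ]]
```

View pics/w1.png

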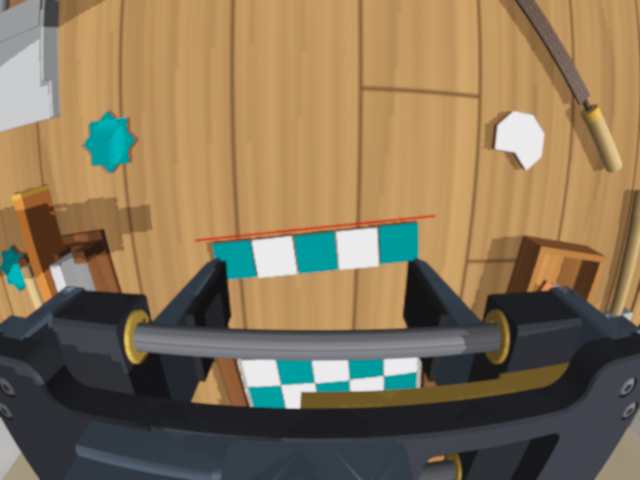

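View pics/w2.png

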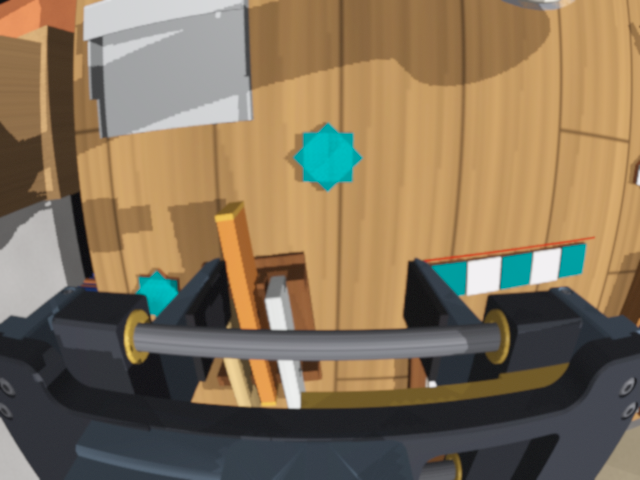

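The wrist views show the row at (217..418, 225..278) in w1 and the rule's free end at (217..245, 203..225) in w2. The gripper hides the course face, so I'll take a flipped view of it.

```bash
python3 - <<'E'
from h import *
R=np.array([[0,0,1],[-1,0,0],[0,-1,0]],float)
p=[0.44,0.02,0.27]
ctrl.goto(p,R); T=wpose(); im=ctrl.read_camera("wrist")
cv2.imwrite("pics/w3.png",im);np.save("w3.npy",T);print(ctrl.current_t(),ctrl.current_q())
# tiles in w1
T1=np.load("w1.npy");im1=cv2.imread("pics/w1.png")
for nm,img,Tt,roi in(("w1",im1,T1,(200,290,200,430)),("w3",im,T,(100,340,150,500))):
    hsv=cv2.cvtColor(img,cv2.COLOR_BGR2HSV);m0=np.zeros(img.shape[:2],np.uint8);m0[roi[0]:roi[1],roi[2]:roi[3]]=255
    for c,m in(("teal",cv2.inRange(hsv,(75,90,60),(100,255,255))),("white",cv2.inRange(hsv,(0,0,190),(180,45,255)))):
        for k in cv2.findContours(m&m0,0,2)[0]:
            if 400<cv2.contourArea(k)<3000:
                r=cv2.minAreaRect(k);b=plane("wrist",cv2.boxPoints(r),.012,Tt);print(nm,c,np.array(r[0]),r[1],b.mean(0)[:2])
im2=cv2.imread("pics/w2.png")
a=cv2.resize(im1[170:240,0:80],None,fx=6,fy=6,interpolation=cv2.INTER_CUBIC);b=cv2.resize(im2[190:260,200:280],None,fx=6,fy=6,interpolation=cv2.INTER_CUBIC)
cv2.imwrite("pics/z12.png",np.hstack([a,b])[:, :]) if a.shape[1]*2<=960 else 0
cv2.imwrite("pics/z12.png",np.hstack([a[:,:400],b[:,:400]]))
E
```

```text
6.9333 [-5.1873  9.7686 96.7099 -0.0013 73.5222 84.8089]
w1 teal [233.9583 259.5685] (36.63529968261719, 39.87821578979492) [ 0.5149 -0.0933]
w1 teal [315.6384 252.0644] (37.42481231689453, 40.30364227294922) [0.5042 0.0098]
w1 teal [398.4322 242.5747] (38.09968948364258, 38.76559829711914) [0.492  0.1127]
w1 white [274.174  256.9795] (38.440765380859375, 41.244956970214844) [ 0.5109 -0.0417]
w1 white [357.5369 248.4057] (38.56822967529297, 41.37483596801758) [0.4995 0.0615]
w3 teal [237.738  147.9693] (40.69488525390625, 41.07879638671875) [0.4943 0.1116]
w3 teal [325.433  136.3963] (41.522254943847656, 42.95786666870117) [0.5064 0.0094]
w3 teal [413.4207 129.3503] (41.21244812011719, 41.17805099487305) [ 0.5173 -0.0937]
w3 white [281.0239 141.203 ] (43.75704574584961, 43.69862747192383) [0.5011 0.0605]
w3 white [370.2337 132.0697] (43.63822937011719, 43.366615295410156) [ 0.5122 -0.0423]
```

View pics/w3.png

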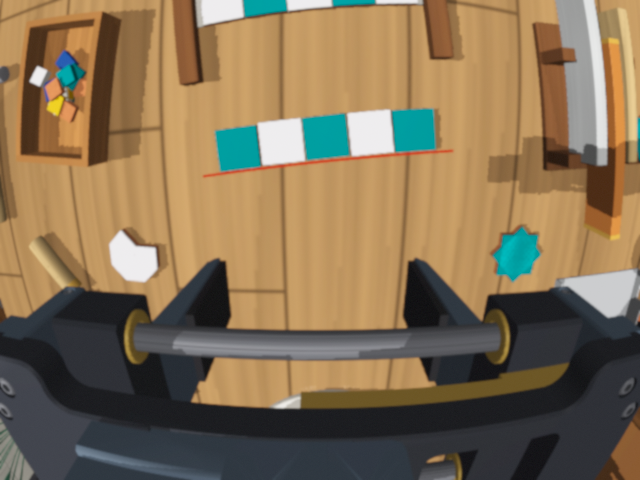

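View pics/z12.png

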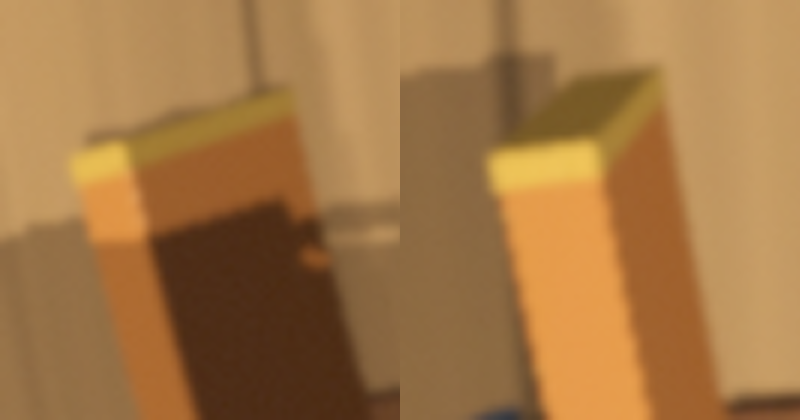

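```bash
python3 - <<'E'
from h import *
T1,T2,T3=[np.load(f"w{i}.npy") for i in(1,2,3)]
a=[[11.7,196.2],[21.3,193.3],[48.3,185.3]];b=[[214.7,215.3],[233.3,213.7],[243.3,201.3]]
print("rule end topL topR botR",tri(rays("wrist",a,T1),rays("wrist",b,T2)))
print(plane("wrist",b[:2],.09,T2))
# rule top-face sides farther back in w2 : color mask rows
im=cv2.imread("pics/w2.png");hsv=cv2.cvtColor(im,cv2.COLOR_BGR2HSV)
m=cv2.inRange(hsv,(8,150,200),(20,255,255));L=[];Rr=[]
for v in range(222,320,8):
    xs=np.where(m[v,200:290])[0]+200
    if len(xs):L.append([xs.min()-.5,v]);Rr.append([xs.max()+.5,v])
PL=plane("wrist",L,.09,T2);PR=plane("wrist",Rr,.09,T2)
for P in(PL,PR):
    k=np.polyfit(P[:,0],P[:,1],1);print("rule side",np.degrees(np.arctan(k[0])),P[0],P[-1],np.abs(np.polyval(k,P[:,0])-P[:,1]).max())
z=cv2.resize(cv2.imread("pics/w3.png")[0:100,170:470],None,fx=2.6,fy=2.6,interpolation=cv2.INTER_CUBIC);cv2.imwrite("pics/z3.png",z)
E
```

```text
rule end topL topR botR [[ 0.4077 -0.3708  0.0881  0.0008]
 [ 0.4056 -0.3512  0.0881  0.0004]
 [ 0.4064 -0.3523  0.0298  0.0007]]
[[ 0.4068 -0.3702  0.09  ]
 [ 0.4053 -0.3508  0.09  ]]
rule side 7.346629298006926 [ 0.4138 -0.3688  0.09  ] [ 0.5232 -0.3543  0.09  ] 0.001166693930601037
rule side 7.6595171915589635 [ 0.4138 -0.3511  0.09  ] [ 0.5226 -0.3363  0.09  ] 0.0005072589419894413
```

View pics/z3.png

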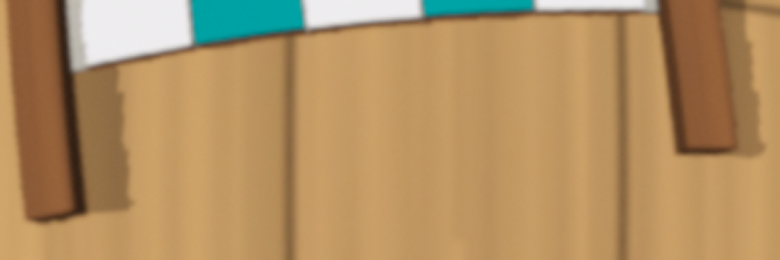

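```bash
python3 - <<'E'
from h import *
T3=np.load("w3.npy")
f=lambda z:np.array(z)/2.6+[170,0]
pts=f([(78,71),(192,46),(303,31),(424,19),(535,12),(655,10)])
for z in(0,.012):
    P=plane("wrist",pts,z,T3);k=np.polyfit(P[:,1],P[:,0],1);print(z,P[:,:2],"theta",np.degrees(np.arctan(-k[0])),k)
bars=plane("wrist",f([(27,218),(75,212),(680,152),(735,150)]),.022,T3);print(bars)
print("bar centres mid",bars.mean(0),np.degrees(np.arctan2(-(bars[0]-bars[3])[0],(bars[0]-bars[3])[1])))
P=plane("top",[[264,177.2],[362.8,168.8]],.012);d=P[0]-P[1];print("top face",np.degrees(np.arctan2(-d[0],d[1])))
# bars in top image: left bar & right bar long edges
im=cv2.imread("pics/top0.png");hsv=cv2.cvtColor(im,cv2.COLOR_BGR2HSV)
m=cv2.inRange(hsv,(0,60,40),(20,255,125))
for n,(x0,x1,y0,y1) in dict(L=(244,268,146,200),R=(358,382,136,190)).items():
    C=[]
    for v in range(y0,y1,4):
        xs=np.where(m[v,x0:x1])[0]+x0
        if len(xs)>4:C.append([xs.mean(),v])
    P=plane("top",C,.022);k=np.polyfit(P[:,0],P[:,1],1);print(n,np.degrees(np.arctan(k[0])),P[0],P[-1],k)
E
```

```text
0 [[ 0.6457  0.1597]
 [ 0.653   0.1055]
 [ 0.6578  0.0548]
 [ 0.6634  0.0003]
 [ 0.6692 -0.0502]
 [ 0.6756 -0.107 ]] theta 6.251235951898041 [-0.1095  0.6638]
0.012 [[ 0.6424  0.1559]
 [ 0.6495  0.1031]
 [ 0.6541  0.0538]
 [ 0.6596  0.0009]
 [ 0.6652 -0.0483]
 [ 0.6714 -0.1036]] theta 6.2512359518978915 [-0.1095  0.66  ]
[[ 0.5736  0.1764  0.022 ]
 [ 0.5743  0.1536  0.022 ]
 [ 0.6016 -0.1111  0.022 ]
 [ 0.6053 -0.1372  0.022 ]]
bar centres mid [0.5887 0.0204 0.022 ] 5.773388013251681
top face 5.733419652006851Traceback (most recent call last):
  File "<stdin>", line 18, in <module>
  File "h.py", line 21, in plane
    o,d=rays(n,uv,T);return o+d*((z-o[2])/d[:,2])[:,None]
        ~~~~^^^^^^^^
  File "h.py", line 13, in rays
    a=(uv[:,0]-p["cx"])/p["fx"];b=(uv[:,1]-p["cy"])/p["fy"]
       ~~^^^^^
IndexError: index 0 is out of bounds for axis 1 with size 0
```

```bash
cat >> h.py <<'E'
def Rz(y):  # tool z = -(dir at yaw y deg), tool x = left of dir
    c,s=np.cos(np.radians(y)),np.sin(np.radians(y))
    return np.array([[-s,0,-c],[c,0,-s],[0,-1,0]])
E
python3 - <<'E'
from h import *
yaw=7.5;R=Rz(yaw);u=np.array([np.cos(np.radians(yaw)),np.sin(np.radians(yaw)),0])
g=np.array([.4065,-.361,.053])+.04*u
ctrl.goto(g+[0,0,.13],R);print(ctrl.current_t(),ctrl.current_q())
ctrl.move_l(g,vel=.12);print(ctrl.current_contact_force())
T=wpose();cv2.imwrite("pics/g1.png",ctrl.read_camera("wrist"))
cv2.imwrite("pics/g1s.png",ctrl.read_camera("scene")[150:350,100:340].repeat(2,0).repeat(2,1))
ctrl.command_gripper(0.0)
print(ctrl.current_t(),ctrl.current_grip_width()*91,ctrl.current_contact_force(),ctrl.current_wrist_torque(),ctrl.current_tool_pos())
E
```

```text
10.375 [ -44.5502   25.7636   87.1702    0.0012   67.0659 -142.0452]
[-0.1355  0.0249  0.9322]
12.8167 17.817732259959268 [-1.0785  0.0228  0.0753] [ 0.0281  0.0446 -0.0148] [ 0.4462 -0.3558  0.053 ]
```

View pics/g1s.png

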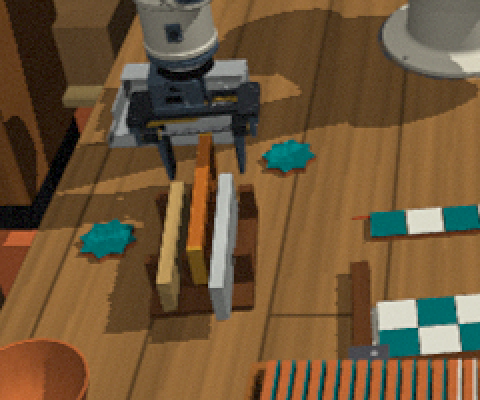

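The fingers straddle the rule's end at about (205,150) in the crop, and the grip width is 17.8 mm, so it's gripped. Now I'll draw it out and lift.

```bash
python3 - <<'E'
from h import *
yaw=7.5;u=np.array([np.cos(np.radians(yaw)),np.sin(np.radians(yaw)),0])
p=ctrl.current_tool_pos()
print(ctrl.move_l(p-.075*u,vel=.1,contact_N=25),ctrl.current_contact_force(),ctrl.current_grip_width()*91)
p=ctrl.current_tool_pos()
print(ctrl.move_l(p+[0,0,.11]-.02*u,vel=.12,contact_N=25),ctrl.current_contact_force(),ctrl.current_wrist_torque(),ctrl.current_grip_width()*91)
T=wpose();np.save("w4.npy",T)
a=ctrl.read_camera("scene");cv2.imwrite("pics/l1.png",a);cv2.imwrite("pics/l1w.png",ctrl.read_camera("wrist"));print(ctrl.current_t(),T[:3,3])
cv2.imwrite("pics/l1c.png",np.hstack([a[130:330,120:320].repeat(2,0).repeat(2,1)]))
E
```

```text
False [-0.4239 -0.0451 -3.3849] 17.651768523239863
False [ 0.6158 -0.1395 -1.2347] [0.0176 0.1309 0.086 ] 17.60038623025483
14.9 [ 0.3522 -0.368   0.1625]
```

View pics/l1c.png

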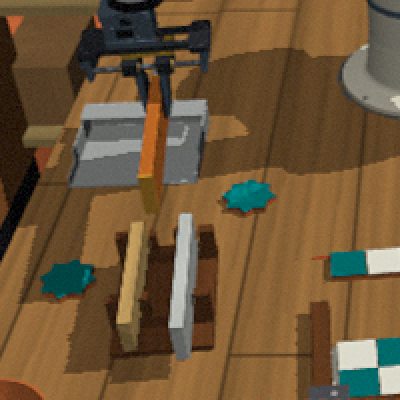

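View pics/l1w.png

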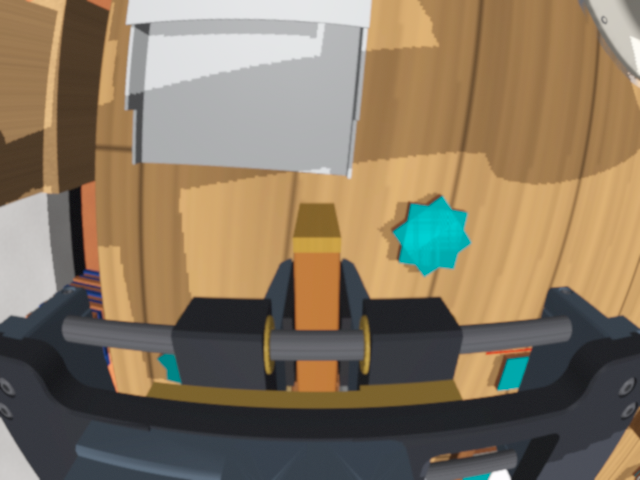

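The rule is clear of the rack and held level above the dustpan. Its near end shows at (317,240) in the wrist view. Now I'll turn it and lower it behind the row.

```bash
python3 - <<'E'
from h import *
th=6.1;R=Rz(90+th);c,s=np.cos(np.radians(th)),np.sin(np.radians(th));fx=np.array([c,s,0]);fy=np.array([-s,c,0])
F=np.array([.6335,.0251,0]);C=F-.1884*fx
p=C-.085*fy+[0,0,.15]
print(ctrl.current_q(),ctrl.ik(p,R),C)
q=ctrl.ik(p,R)
if abs(q[5]-ctrl.current_q()[5])<180:
    ctrl.goto(p,R)
    print(ctrl.current_t(),ctrl.current_tool_pos())
    cv2.imwrite("pics/m1.png",ctrl.read_camera("scene"))
    print(ctrl.move_l([p[0],p[1],.05],vel=.12,contact_N=4))
    print(ctrl.move_l([p[0],p[1],.0235],vel=.04,contact_N=3),ctrl.current_tool_pos(),ctrl.current_contact_force(),ctrl.current_wrist_torque(),ctrl.current_t())
    cv2.imwrite("pics/m2.png",ctrl.read_camera("scene"))
    a,b=cv2.imread("pics/m1.png"),cv2.imread("pics/m2.png")
    cv2.imwrite("pics/m12.png",np.hstack([a[120:320,230:430],b[120:320,230:430]]).repeat(2,0).repeat(2,1))
E
```

```text
[ -52.9774   22.6859   96.8831    0.0008   60.5084 -150.4884] [-17.31    20.2736 103.9692  -0.      55.7572 156.59  ] [0.4462 0.0051 0.    ]
```

```bash
python3 - <<'E'
from h import *
th=6.1;R=Rz(-90+th);c,s=np.cos(np.radians(th)),np.sin(np.radians(th));fx=np.array([c,s,0]);fy=np.array([-s,c,0])
F=np.array([.6335,.0251,0]);C=F-.1884*fx
p=C+.085*fy+[0,0,.15]
q=ctrl.ik(p,R);print(ctrl.current_q(),q)
if abs(q[5]-ctrl.current_q()[5])<150:
    ctrl.goto(p,R)
    print(ctrl.current_t(),ctrl.current_tool_pos())
    cv2.imwrite("pics/m1.png",ctrl.read_camera("scene"))
    print(ctrl.move_l([p[0],p[1],.05],vel=.12,contact_N=4))
    print(ctrl.move_l([p[0],p[1],.0235],vel=.04,contact_N=3),ctrl.current_tool_pos(),ctrl.current_contact_force(),ctrl.current_wrist_torque(),ctrl.current_t())
    cv2.imwrite("pics/m2.png",ctrl.read_camera("scene"))
    a,b=cv2.imread("pics/m1.png"),cv2.imread("pics/m2.png")
    cv2.imwrite("pics/m12.png",np.hstack([a[120:320,230:430],b[120:320,230:430]]).repeat(2,0).repeat(2,1))
E
```

```text
[ -52.9774   22.6859   96.8831    0.0008   60.5084 -150.4884] [  3.9077  19.1521 105.9977  -0.      54.8503  -2.1923]
17.2 [0.4373 0.0893 0.15  ]
False
True [0.4367 0.0896 0.0229] [-1.5825 -0.9314  8.0796] [-0.1281  0.1507 -0.0273] 18.9083
```

View pics/m12.png

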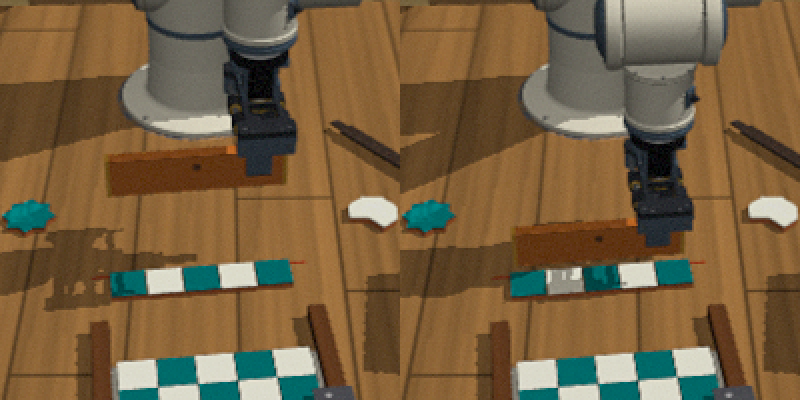

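The rule touched the table at the expected height (8 N change), level and behind the row. Releasing it, rising, then measuring.

```bash
python3 - <<'E'
from h import *
ctrl.command_gripper(0.6);ctrl.sleep(.35)
print(ctrl.current_t(),ctrl.current_grip_width(),ctrl.current_contact_force())
th=6.1;fy=np.array([-np.sin(np.radians(th)),np.cos(np.radians(th)),0])
p=ctrl.current_tool_pos();ctrl.move_l([p[0],p[1],.11],vel=.15)
ctrl.move_l(np.array([p[0],p[1],.11])-.085*fy,vel=.15)
T=wpose();np.save("w5.npy",T);im=ctrl.read_camera("wrist");cv2.imwrite("pics/r1.png",im);t=ctrl.read_camera("top")
cv2.imwrite("pics/r1t.png",t)
s=ctrl.read_camera("scene");cv2.imwrite("pics/r1s.png",np.hstack([s[120:320,230:430],t[100:300,220:420]]).repeat(2,0).repeat(2,1))
print(ctrl.current_t(),T[:3,3])
E
```

```text
20.025 0.5971813821635872 [ 0.4678 -0.3866  0.3468]
21.625 [0.4451 0.0054 0.1096]
```

View pics/r1.png

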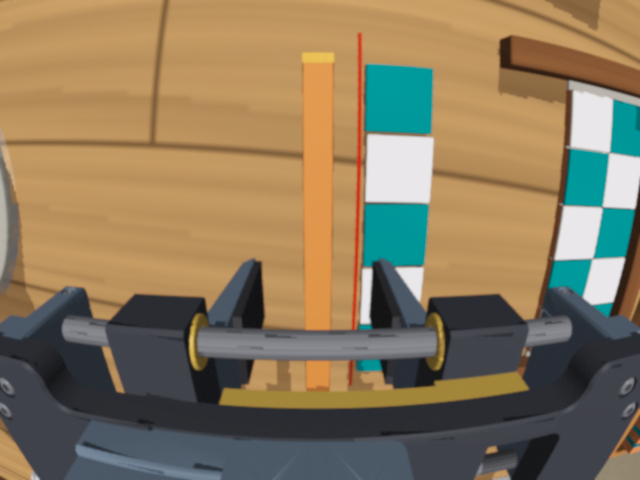

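View pics/r1s.png

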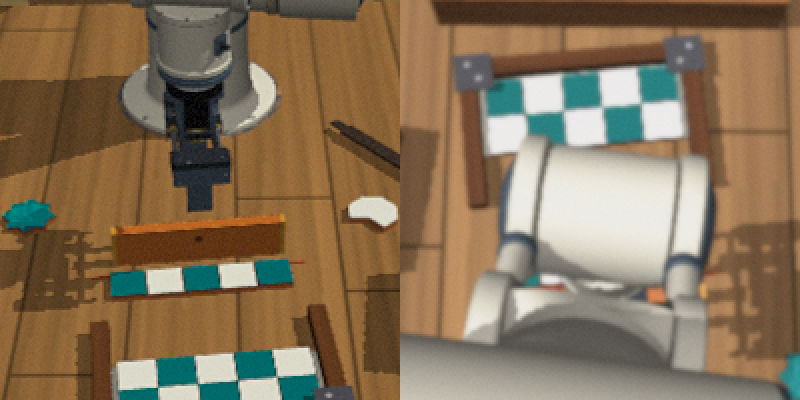

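The rule stands upright behind the row. Its left end is at (318,53) in the wrist view, and the course edge runs from (568,85) to (550,290). Refining the yaw and centre from that picture.

```bash
python3 - <<'E'
from h import *
T=np.load("w5.npy");im=cv2.imread("pics/r1.png");hsv=cv2.cvtColor(im,cv2.COLOR_BGR2HSV)
e=plane("wrist",[[302.5,53],[334.5,53]],.06,T);print("rule end L",e)
m=cv2.inRange(hsv,(8,150,190),(22,255,255));A=[];B=[]
for v in range(70,250,10):
    xs=np.where(m[v,295:345])[0]+295;A.append([xs.min()-.5,v]);B.append([xs.max()+.5,v])
for P in(plane("wrist",A,.06,T),plane("wrist",B,.06,T)):
    k=np.polyfit(P[:,1],P[:,0],1);print("rule edge theta",np.degrees(np.arctan(-k[0])),P[0],P[-1])
tm=cv2.inRange(hsv,(75,90,60),(100,255,255))|cv2.inRange(hsv,(0,0,170),(180,45,255))
# tile row rear edge and course face
A=[];B=[]
for v in range(70,240,6):
    xs=np.where(tm[v,355:450])[0]+355;A.append([xs.min()-.5,v])
for v in range(90,285,6):
    xs=np.where(tm[v,535:640])[0]+535
    B.append([xs.min()-.5,v])
print(np.array(B)[::4])
for n,U in(("row rear",A),("course",B)):
    P=plane("wrist",U,.012,T);k=np.polyfit(P[:,1],P[:,0],1);r=P[:,0]-np.polyval(k,P[:,1]);ok=abs(r)<2*r.std();k=np.polyfit(P[ok,1],P[ok,0],1);r=P[ok,0]-np.polyval(k,P[ok,1]);print(n,np.degrees(np.arctan(-k[0])),k,r.std(),P[0],P[-1])
z=cv2.resize(im[20:300,490:640],None,fx=2.1,fy=2.1,interpolation=cv2.INTER_CUBIC);cv2.imwrite("pics/zc.png",z)
E
```

```text
rule end L [[0.4241 0.1279 0.06  ]
 [0.4426 0.1299 0.06  ]]
rule edge theta 5.950894619369266 [0.4252 0.1176 0.06  ] [0.4362 0.0148 0.06  ]
rule edge theta 6.2136974183620275 [0.4425 0.1195 0.06  ] [0.4536 0.0167 0.06  ]
[[572.5  90. ]
 [571.5 114. ]
 [570.5 138. ]
 [567.5 162. ]
 [564.5 186. ]
 [562.5 210. ]
 [558.5 234. ]
 [554.5 258. ]
 [548.5 282. ]]
row rear 6.675181257095732 [-0.117   0.4821] 0.0003967359048120456 [0.467  0.1294 0.012 ] [0.4813 0.0052 0.012 ]
course 5.964796333899553 [-0.1045  0.6606] 0.0005055107408440203 [0.6447 0.1524 0.012 ] [ 0.6625 -0.0189  0.012 ]
```

View pics/zc.png

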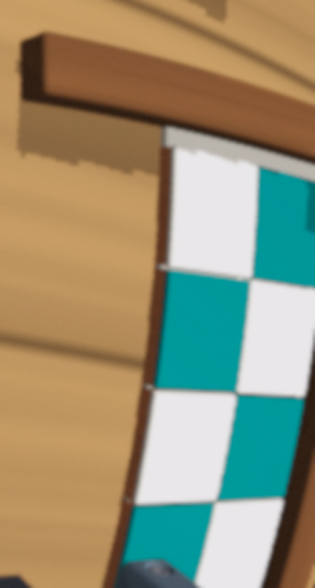

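```bash
python3 - <<'E'
from h import *
T=np.load("w5.npy")
th=6.0;c,s=np.cos(np.radians(th)),np.sin(np.radians(th));M=np.array([[c,-s],[s,c]]);F=np.array([.6330,.0250])
b=plane("wrist",[[510,65.2],[511.4,36.7]],.022,T)[:,:2];print("bar end frame",(b-F)@M)
t=plane("wrist",[[366,65],[432,68]],.012,T)[:,:2];print("tile5 outer",(t-F)@M)
T1=np.load("w1.npy");t1=plane("wrist",[[214,243],[218,279]],.012,T1)[:,:2];print("tile1 outer",(t1-F)@M)
t1=plane("wrist",[[417,224],[418.5,259]],.012,T1)[:,:2];print("tile5 outer w1",(t1-F)@M)
T3=np.load("w3.npy");f=lambda z:np.array(z)/2.6+[170,0]
b=plane("wrist",f([(27,218),(75,212),(680,152),(735,150)]),.022,T3)[:,:2];print("bars",(b-F)@M)
R=Rz(-90+th)
p=ctrl.current_tool_pos();g=np.array([.4463,.0046])
ctrl.move_l([g[0],g[1],.0235],vel=.08,ori=R,contact_N=6)
print(ctrl.current_tool_pos())
ctrl.command_gripper(0.0)
print(ctrl.current_t(),ctrl.current_grip_width()*91,ctrl.current_contact_force(),ctrl.current_tool_pos())
s_=ctrl.read_camera("scene");cv2.imwrite("pics/k1.png",s_[120:320,230:430].repeat(3,0).repeat(3,1))
E
```

```text
bar end frame [[-0.045   0.1341]
 [-0.0433  0.157 ]]
tile5 outer [[-0.1539  0.1249]
 [-0.1049  0.1259]]
tile1 outer [[-0.1537 -0.1268]
 [-0.1046 -0.1312]]
tile5 outer w1 [[-0.1522  0.126 ]
 [-0.1057  0.1272]]
bars [[-0.0441  0.1568]
 [-0.0458  0.134 ]
 [-0.0463 -0.132 ]
 [-0.0454 -0.1583]]
[0.4465 0.0046 0.0238]
23.5083 17.890674199751494 [-0.0425  0.5659  0.1214] [0.4462 0.0046 0.0235]
```

View pics/k1.png

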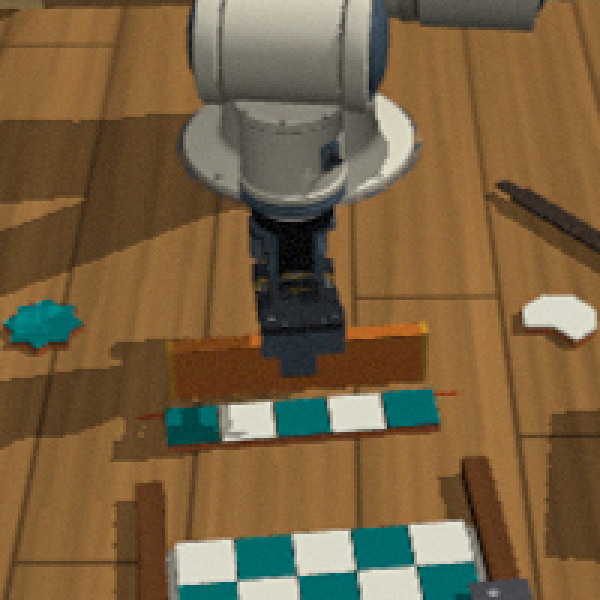

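The rule is held at its middle, upright and parallel to the row. The row sits about 2 mm off-centre toward -y, so I'll push with a slight lateral drift.

```bash
python3 - <<'E'
from h import *
th=6.0;c,s=np.cos(np.radians(th)),np.sin(np.radians(th));M=np.array([[c,-s],[s,c]]);F=np.array([.6330,.0250])
z=.0243
def P(x,y): return np.r_[F+M@[x,y],z]
rep=lambda:print(ctrl.current_t(),(ctrl.current_tool_pos()[:2]-F)@M,ctrl.current_contact_force(),ctrl.current_wrist_torque(),ctrl.current_grip_width()*91)
p0=(ctrl.current_tool_pos()[:2]-F)@M;print(p0)
ctrl.move_l(P(-.166,p0[1]),vel=.05,contact_N=15);rep()
print(ctrl.move_l(P(-.085,p0[1]+.002),vel=.04,contact_N=15));rep()
s_=ctrl.read_camera("scene");cv2.imwrite("pics/k2.png",s_[120:320,230:430].repeat(3,0).repeat(3,1))
cv2.imwrite("pics/k2w.png",ctrl.read_camera("wrist"))
E
```

```text
[-0.1879 -0.0008]
24.1417 [-0.1661 -0.0007] [-0.0801 -1.0005 -1.4604] [-0.1273  0.008   0.0042] 18.247601324572
False
26.3167 [-0.085   0.0013] [-1.7057 -0.4351 -2.2225] [-0.0929  0.2995  0.0297] 17.94510194319491
```

View pics/k2.png

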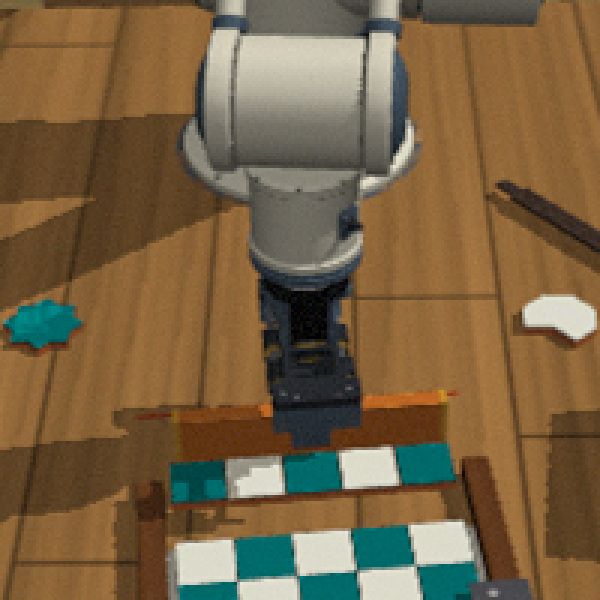

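View pics/k2w.png

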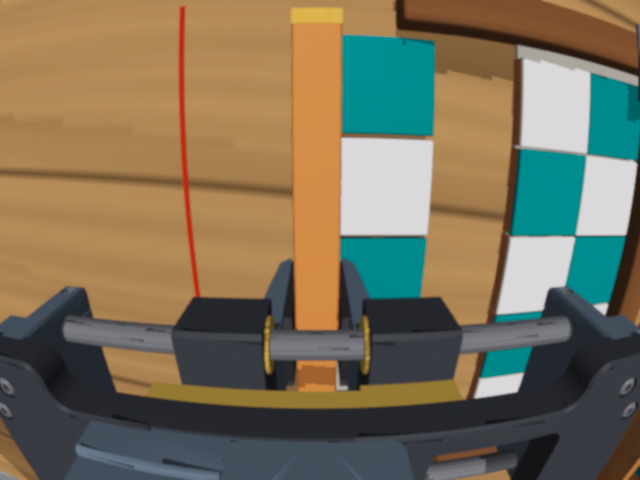

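The row stays straight, closed and centred between the bars: tile1's edge is at x≈170 against bar 163, and tile5's at 455 against bar 465. I'll push it home.

```bash
python3 - <<'E'
from h import *
th=6.0;c,s=np.cos(np.radians(th)),np.sin(np.radians(th));M=np.array([[c,-s],[s,c]]);F=np.array([.6330,.0250])
z=.0243
def P(x,y): return np.r_[F+M@[x,y],z]
rep=lambda:print(ctrl.current_t(),(ctrl.current_tool_pos()[:2]-F)@M,ctrl.current_contact_force(),ctrl.current_wrist_torque(),ctrl.current_grip_width()*91)
print(ctrl.move_l(P(-.042,.0018),vel=.04,contact_N=10));rep()
print(ctrl.move_l(P(-.026,.0018),vel=.012,contact_N=12));rep()
s_=ctrl.read_camera("scene");cv2.imwrite("pics/k3.png",s_[120:320,230:430].repeat(3,0).repeat(3,1))
T=wpose();np.save("w6.npy",T);cv2.imwrite("pics/k3w.png",ctrl.read_camera("wrist"))
E
```

```text
False
27.6417 [-0.0418  0.0017] [-0.1489 -0.5407 -2.5842] [-0.0627  0.0313  0.0215] 17.796502052205355
True
28.4917 [-0.0334  0.0019] [ 1.1874 -0.1382 -2.3508] [-0.1075  0.01    0.0301] 17.545883021745066
```

View pics/k3.png

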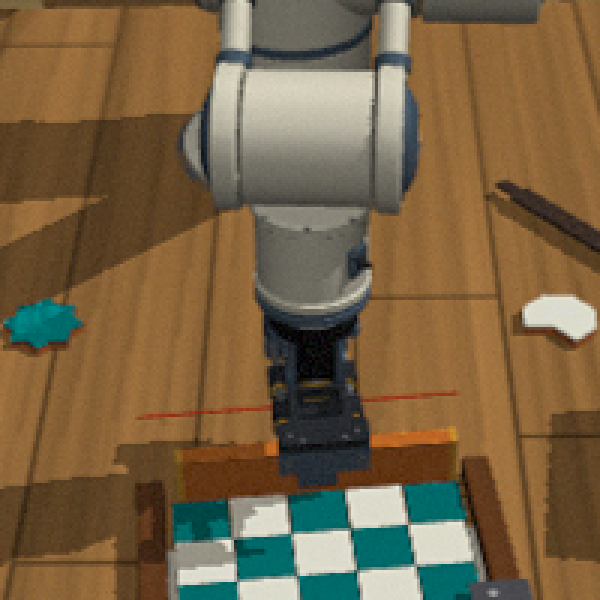

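View pics/k3w.png

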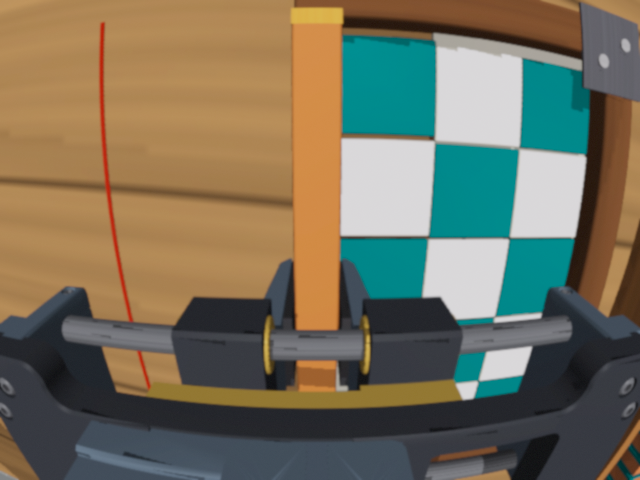

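The row has met the course with no visible gap on the tile3–5 side. One firmer press will seat it, then release.

```bash
python3 - <<'E'
from h import *
th=6.0;c,s=np.cos(np.radians(th)),np.sin(np.radians(th));M=np.array([[c,-s],[s,c]]);F=np.array([.6330,.0250])
def P(x,y,z=.0243): return np.r_[F+M@[x,y],z]
rep=lambda:print(ctrl.current_t(),(ctrl.current_tool_pos()[:2]-F)@M,ctrl.current_tool_pos()[2],ctrl.current_contact_force(),ctrl.current_wrist_torque(),ctrl.current_grip_width()*91)
print(ctrl.move_l(P(-.029,.0019),vel=.008,contact_N=25));rep()
ctrl.sleep(.2);rep()
x,y=(ctrl.current_tool_pos()[:2]-F)@M
ctrl.move_l(P(x-.002,y,.0236),vel=.02);rep()
s_=ctrl.read_camera("scene")
ctrl.command_gripper(0.45);ctrl.sleep(.3);rep()
cv2.imwrite("pics/k4.png",np.hstack([a[150:320,270:430].repeat(2,0).repeat(2,1) for a in(s_,ctrl.read_camera("scene"))]))
E
```

```text
False
29.4 [-0.0328  0.002 ] 0.02363935410100508 [-16.0733  -5.0135   9.6671] [-1.1508  3.4235  0.0582] 17.986723205658876
29.6 [-0.0328  0.002 ] 0.02363591029282083 [-16.5529  -5.0475   9.9211] [-1.1086  3.4035  0.0347] 17.887357848223672
30.0417 [-0.0346  0.002 ] 0.023623630882257524 [ 0.0198 -0.4148 -1.6078] [-0.1067  0.0615  0.0305] 17.913683570555595
30.9417 [-0.0348  0.002 ] 0.023588193654713367 [-0.0549 -0.0246  0.9359] [-0.0641  0.059   0.0025] 40.902431765090114
```

View pics/k4.png

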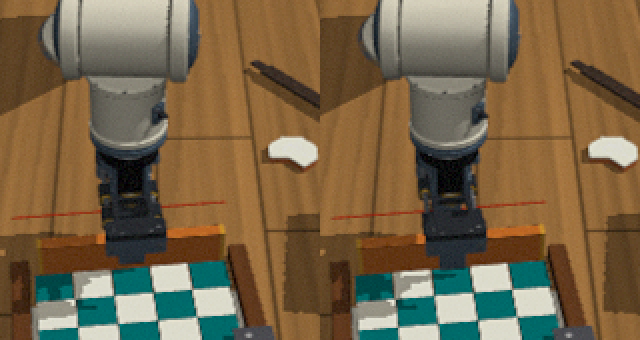

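The course resisted with 17 N and almost no yaw moment, so the row is seated evenly. The rule is released. Rising for a last look.

```bash
python3 - <<'E'
from h import *
p=ctrl.current_tool_pos();ctrl.move_l([p[0],p[1],.12],vel=.12)
R=Rz(6.0)@np.diag([-1,1,-1])
p=np.array([.47,.0,.25])
R2=Rz(180+6.0);q=ctrl.ik(p,R2);print(q)
ctrl.goto(p,R2)
T=wpose();im=ctrl.read_camera("wrist");cv2.imwrite("pics/f1.png",im);np.save("w7.npy",T)
s=ctrl.read_camera("scene");cv2.imwrite("pics/f1s.png",s[200:350,240:440].repeat(4,0).repeat(4,1));t=ctrl.read_camera("top");cv2.imwrite("pics/f1t.png",t);print(ctrl.current_t())
E
```

```text
[-7.2852 13.5081 95.0707 -0.     71.4212 76.7148]
33.4917
```

View pics/f1.png

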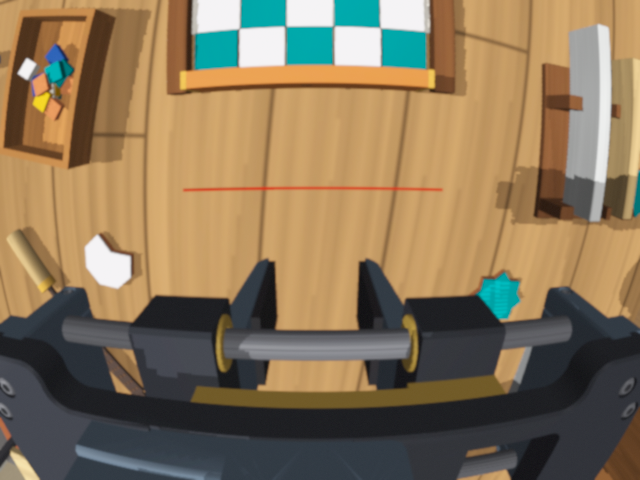

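View pics/f1s.png

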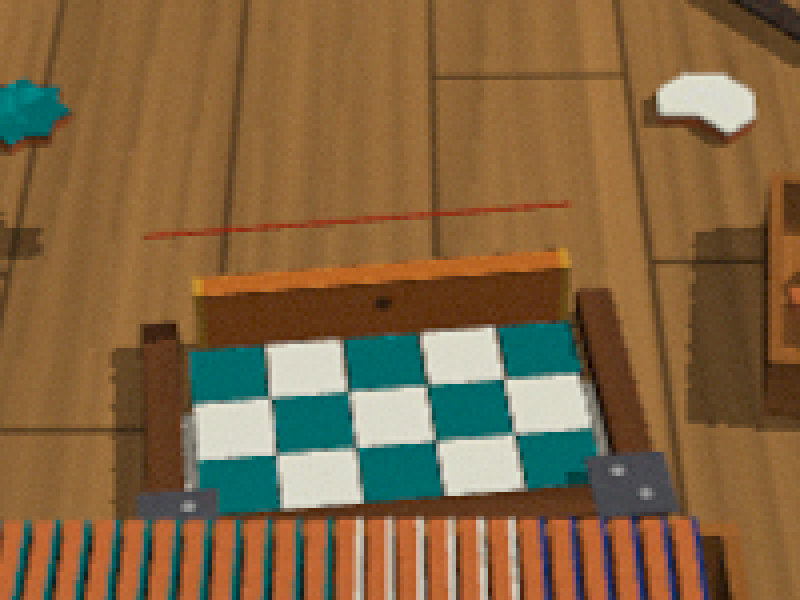

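View pics/f1t.png

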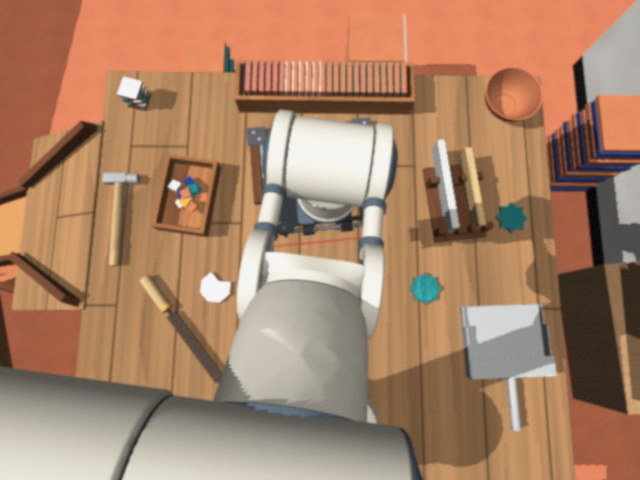

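All five tiles lie flat and flush against the course, with no visible gap along the joint at about (195..590, 400..375) in the scene crop. The rule stands behind them, and the bystanders are at the same pixels as before. Handing in.

```bash
python3 - <<'E'
from bench import ctrl
print(ctrl.current_t());ctrl.sign_off();print(ctrl.current_t())
E
```

```text
33.4917
the job is handed in; nothing more can be done
the job is handed in; nothing more can be done
```

The job is done and handed in at 33.5 s of the 48 s allowed; no verdict is reported, so what follows rests on my own checks.

**What I did:** I drew the rule out of the rack by its end and stood it on edge about 25 mm behind the row. I let go, took it again at its middle, and pushed the five tiles about 130 mm into the frame. After a 17 N press against the course, I backed off 2 mm, released the rule and moved the arm clear.

**Last checks:**
- **Seating:** The press gave almost no turning moment (0.03 N m), so the row met the course evenly. The tool stopped at x = −33 mm in the frame; −34 mm was expected.
- **Tiles:** The last pictures show all five flat, in line and without visible gaps. I judged this by eye and did not measure each tile's final position.
- **Rule and bystanders:** The rule stands on edge on the table, released. The bystanders visible in the last top view are where they were at the start. The arm hid part of the rasp there.

**What disagreed:** Estimates of the frame's angle ran from 5.7° to 6.25° between views; I used 6.0°. The first plan for turning the rule would have put the last joint out of range, so I turned it the other way and held it by its left end.

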